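Load the spool winder: red spool, then spacer

TASK

Get the bench winder ready for its retaining knob: lower the empty red spool over the upright spindle until it sits flat on the platen and let go of it, then lower the yellow spacer ring over the same spindle so that it lies flat on top of the spool. Lower them all the way, do not let them drop down the spindle, and leave the green spool where it is.

Things in the scene. Friction and masses are not known exactly. Their poses are not given: they have to be found in the camera images.
- seat (a point): Centre of the top of the winder's platen, on the spindle axis, 36 mm above the bench. The winder is fixed to the bench: a flat blue drive box (120 x 110 mm, 28 mm high, a 28 mm thick dark motor lying off one side, reaching 110 mm from the spindle) with a round bare-metal platen 74 mm across, and on it one upright steel spindle, 12 mm in diameter, rising 66 mm above the platen; its last 12 mm taper to a 4 mm wide tip. z points up along the spindle.
- red_spool_mid (a point): Centre (half-way up, on the axis) of the red spool: an empty loose plastic wire spool standing upright, red flanges 60 mm across and 5 mm thick at top and bottom, white hub 36 mm across, 36 mm high overall, with a through bore 24 mm wide along its axis z (up). About 45 g. It can be gripped across the flanges.
- spacer_mid (a point): Centre (half-way up, on the axis) of the spacer: a loose yellow plastic ring lying flat, 40 mm across, 18 mm high, with a through bore 24 mm wide along its axis z (up). About 40 g.
- green_spool_mid (a point): Centre of the green spool: the same spool but with green flanges, standing on the bench as a bystander. It stays where it is. (An orange star knob about 42 mm across with a brass top and a pair of orange-handled cutters also lie about and are not needed.)
Things that resemble listed ones, but are neither listed nor needed, are in the scene too. Of the things shaped like the part that bears spacer_mid, the yellow one is meant. What is shaped like the part that bears red_spool_mid but brown is not meant.

How it is judged:
On the way, in this order (a step that is already met when the one before it is completed fails the run):
1. the red spool sits flat on the platen, around the spindle, let go (horizontal distance between red_spool_mid and seat below 0.01 m and z of red_spool_mid in the frame of seat between 0.013 and 0.023 m and angle between red_spool_mid's own z axis and vertical below 0.12 rad and contact force between the fingers and red_spool below 0.1 N and linear speed of red_spool below 0.03 m/s), for 0.2 s.
2. the spacer lies flat on top of the red spool, around the spindle, let go (horizontal distance between each of red_spool_mid, spacer_mid and seat below 0.01 m and z of red_spool_mid in the frame of seat between 0.013 and 0.023 m and angle between each of red_spool_mid, spacer_mid's own z axis and vertical below 0.12 rad and z of spacer_mid in the frame of seat between 0.04 and 0.05 m and contact force between the fingers and spacer below 0.1 N and linear speed of spacer below 0.03 m/s), for 0.2 s.
At the end, for the whole second after the job is handed in: Around the spindle, centres above the platen: red spool 18 mm, spacer on top of it 45 mm (each within 5 mm in height, 10 mm of the axis sideways, 0.12 rad of upright), both released and at rest; green spool within 30 mm of its start (all of step 2 and contact force between the fingers and red_spool below 0.1 N and linear speed of red_spool below 0.03 m/s and distance of green_spool_mid from where it was at the start of the episode below 0.03 m); the robot touches nothing.
It fails at once if the green spool is moved by more than 30 mm (distance of green_spool_mid from where it was at the start of the episode above 0.03 m).
It fails at once if the red spool drops down the spindle (faster than 0.6 m/s) (horizontal distance between red_spool_mid and seat below 0.012 m and z of red_spool_mid in the frame of seat between 0.008 and 0.088 m and linear speed of red_spool above 0.6 m/s).
It fails at once if the spacer drops down the spindle (faster than 0.6 m/s) (horizontal distance between spacer_mid and seat below 0.012 m and z of spacer_mid in the frame of seat between 0.035 and 0.115 m and linear speed of spacer above 0.6 m/s).
It also fails if it takes over 64 s, if anything falls off the work surface, if the arm or the gripper's body presses on something with over 40 N, if the wrist force passes 120 N, or if a joint passes its speed limit or range.

ROBOT

A 6-joint arm with a two-finger parallel gripper is mounted at the origin on the work surface. World frame = base frame: x ahead of the robot, y to its left, z up, the work surface at z = 0. Lengths are in m, angles in rad, forces in N, time in s.
With the tool pointing down it reaches from about 0.35 to 0.875 m from the base axis. Payload 15.5 kg.
Tool frame: the origin (TCP) lies at the very end of the fingers, on their centre line; the grasp point (between the pads) lies 19 mm behind it; z points along the fingers, y is the line along which they close (so a half turn about z gives the same grasp; the last joint's range is limited). The gripper opens to 85 mm and grips with 20 to 120 N. Pads are 22 mm wide; open, the fingers measure 114 mm over their backs; the gripper's body (76 mm by 85 mm) begins 54 mm behind the grasp point. The pads swing forward as they close: fully open they stand 13 mm farther back than shut.
Start: joints at [1.028, 0.494, 1.345, -0, 1.302, -0.096], TCP at [0.27, 0.564, 0.231] pointing down, gripper open.
Joint ranges: [-2.91, 2.91], [-0.82, 2.16], [0.22, 2.67], [-1.22, 4.37], [0.12, 2.79], [-3.08, 3.08]. Speed limits (rad/s): [1.89, 1.89, 2.57, 3.01, 3.01, 3.01].

INTERFACE

Orientations are given as a unit quaternion [w, x, y, z].
In Python, from cell import status, imaging, job gives the robot as it stands. The module is installed in compiled form; this text tells all that it offers.
- The arm moves only by the tool apply_moves, never from a script. Its argument "commands" is a list of rows, each a list of 2 entries, a list of its own where there are three numbers: the shift along the tool's x, y, z in mm, then the turn, a rotation vector about the tool's x, y, z in degrees. A call has 1 to 5 rows; each row is the pose to reach, as a shift and turn from the pose commanded when the call began, along the tool's axes at that moment; what a row does not reach only later rows make up. A row lasts 1/12 s, in which the tool goes at most 41.7 mm and 7.16 degrees, less where a joint would pass 70% of its speed; a pose out of reach is approached as far as the arm can. A call with a gripper value outside its range is refused whole. "grip" is the opening, from 0 (shut) to 1 (fully open), set as the call begins (left out, the last holds). The fingers move at their own pace and stop on an object; the grip force is fixed at half the most. Time passes only in rows, so rows that repeat a pose let the fingers close. It gives the time, the measured TCP pose, the force, the opening and the grip force at its end, in the units of the state.
- status.get_state(): the state, without advancing time (a new reading comes with each control period).
- imaging.read_camera(name): name is "side" or "top"; returns a dict with "image" (480x640x3 uint8, red, green, blue), "K" (3x3 intrinsics, pixels), "origin" and "orientation" of the camera in the world. Camera axes: x right, y down, z forward; pixel columns grow to the right and rows downward; lengths in m; the calibration is good to about 2 mm. A picture is of the moment at which its call begins. There is no depth.
- job.sign_off(): hands the job in; it is judged then, once.
Trained networks look in a picture, given as the dict that the camera call returned (one of the last four; its "shot" number tells which), for a name from the list of things; names that differ only in an ending like _2 or _b are one class to them, and where a whole thing is asked for, a point or a joint stands for the part that bears it (a point fixed in the world has none). Each returns a list of dicts, best first, with "p" (0 to 1); they miss things now and then, are a little off and sometimes report something else, mostly with a low value. They report only what shows in the picture. A call takes as long as a camera call. They do not tell look-alikes from the thing itself.
- imaging.look_for(picture, label): "at" ([x, y, z] in m, in world coordinates, good to about 4 mm: the middle of the surface that is visible of it).
- imaging.pinpoint(picture, label): "at" ([x, y, z] in m, in world coordinates, good to about 4 mm: a listed point, or the origin of a listed thing).
The state is a dict: "time": time; "q": joint angles; "joint_velocities": joint speeds; "effort": joint torques, N m; "position": TCP position; "tcp_rot": TCP orientation; "ft_force": force on the tool from outside, world axes, zero at the start; "moment": the same for the moment, N m; "grip_width": finger opening in m; "grip_force": force on a finger pad.
Only numpy, scipy, OpenCV 4.12 (cv2) and the standard library are available. Lean on these libraries where they do the work, as an engineer would, in place of code of your own. Each camera call takes 0.05 s, during which the arm holds its last target. There are 200 camera calls.

## Working session

There is one attempt and no reset: what is moved stays moved. The work goes in short steps, Python scripts to look and compute and a tool call to move; the robot and the scene stay as the last step left them, time stands still between calls to the robot, and variables do not carry over. Pictures are saved under pics/ and viewed, at most 10 in all, crops included, and the job is handed in when it is done.

Besides the shell and the picture viewer there is one more tool, called after "Call:" as name(argument=value, ...) on one line, values as JSON. apply_moves: Moves the arm, as the interface text tells. Its arguments: {"type":"object","properties":{"commands":{"type":"array"},"grip":{"type":"number"}},"required":["commands"]}

```bash
mkdir -p pics
cat > h.py <<'E'
import numpy as np, cv2
from cell import status, imaging, job
from scipy.spatial.transform import Rotation as R
def rot(q): return R.from_quat([q[1],q[2],q[3],q[0]]).as_matrix()
def ray(p,uv,z):
    d=rot(p["orientation"])@np.linalg.inv(p["K"])@np.array([uv[0],uv[1],1.0]); o=np.array(p["origin"])
    return o+d*(z-o[2])/d[2]
def proj(p,X):
    c=np.array(p["K"])@(rot(p["orientation"]).T@(np.array(X)-p["origin"])); return c[:2]/c[2]
def save(p,n): cv2.imwrite("pics/"+n,cv2.cvtColor(p["image"],cv2.COLOR_RGB2BGR))
E
python3 - <<'E'
from h import *
for c in ("top","side"):
    p=imaging.read_camera(c); save(p,c+"0.png"); print(c,np.round(p["origin"],3),np.round(rot(p["orientation"])[:,2],2),p["K"][0][0])
    for l in ("seat","red_spool_mid","spacer_mid","green_spool_mid"):
        for d in imaging.pinpoint(p,l): print(l,np.round(d["at"],3),round(d["p"],2),np.round(proj(p,d["at"])))
s=status.get_state(); print(s["time"],s["position"],rot(s["tcp_rot"]).round(3),s["grip_width"])
E
```

```text
top [ 0.412 -0.017  1.138] [ 0.12  0.01 -0.99] 503.03470498190745
seat [0.534 0.274 0.036] 0.67 [198. 244.]
red_spool_mid [ 0.483 -0.241  0.015] 0.8 [430. 273.]
red_spool_mid [ 0.376 -0.238  0.016] 0.73 [429. 322.]
spacer_mid [ 0.671 -0.312  0.008] 0.79 [460. 192.]
spacer_mid [ 0.635 -0.232  0.008] 0.56 [425. 207.]
green_spool_mid [ 0.506 -0.053  0.015] 0.9 [345. 260.]
side [ 0.186 -0.781  0.619] [ 0.36  0.75 -0.56] 523.1911436413437
seat [0.537 0.274 0.037] 0.81 [262. 187.]
red_spool_mid [ 0.374 -0.239  0.018] 0.86 [281. 360.]
red_spool_mid [ 0.487 -0.244  0.02 ] 0.83 [346. 337.]
spacer_mid [ 0.669 -0.309  0.013] 0.73 [462. 330.]
spacer_mid [ 0.631 -0.234  0.006] 0.66 [417. 314.]
green_spool_mid [ 0.508 -0.051  0.015] 0.61 [308. 272.]
0.5 [0.27002463 0.56363969 0.23124265] [[-0.902  0.432 -0.   ]
 [ 0.432  0.902 -0.   ]
 [ 0.    -0.    -1.   ]] 0.08550342744913653
```

View pics/top0.png

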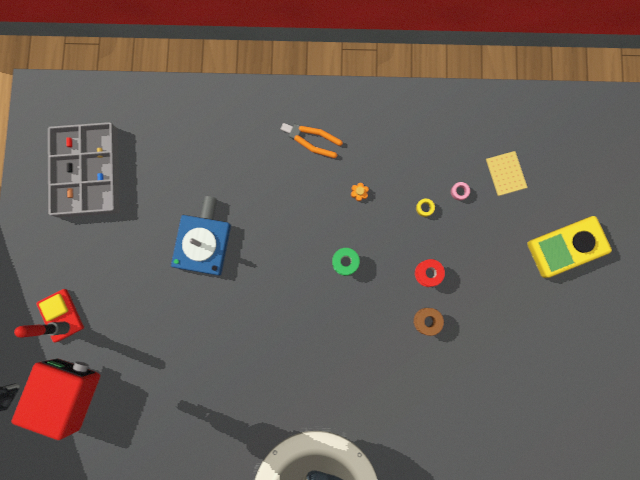

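View pics/side0.png

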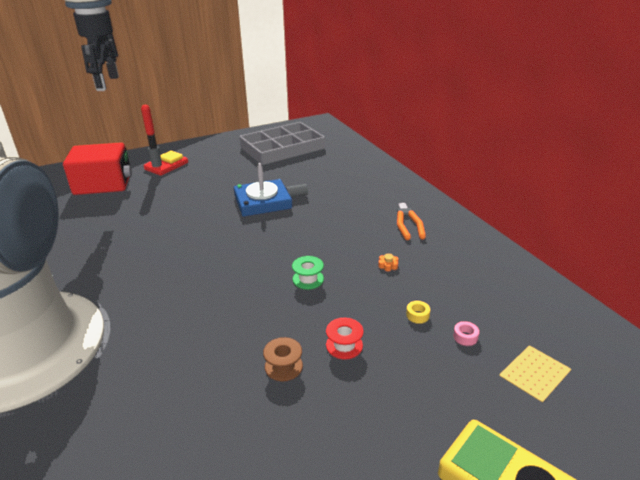

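The top picture (430,273) and side picture (345,338) show the red spool. Its look-alike is the brown spool at top (429,322), side (283,358). The yellow ring is at top (425,207), side (418,312), and its look-alike is the pink ring at (460,190)/(466,333). The green spool is at (345,261), and the winder at (199,244)/(262,190). Choices: red spool and yellow ring. Next I refine the positions by silhouette fitting and check in a close crop.

```bash
cat >> h.py <<'E'
from scipy.optimize import least_squares
HS={"red":([(0,8),(170,180)],120,60),"yel":([(22,34)],120,60),"plat":None}
def blob(p,kind,near,rad=32):
    hsv=cv2.cvtColor(p["image"],cv2.COLOR_RGB2HSV); H,S,V=[hsv[...,i].astype(int) for i in range(3)]
    if kind=="plat": m=(S<50)&(V>130)
    else:
        r,s,v=HS[kind]; m=np.any([(H>=a)&(H<=b) for a,b in r],0)&(S>s)&(V>v)
    yy,xx=np.mgrid[:480,:640]; m&=np.hypot(xx-near[0],yy-near[1])<rad
    m=m.astype(np.uint8); n,l,st,c=cv2.connectedComponentsWithStats(m)
    m=(l==1+np.argmax(st[1:,4])).astype(np.uint8)
    return m
def hull_c(pts):
    h=cv2.convexHull(np.float32(pts)); M=cv2.moments(h); return np.array([M["m10"]/M["m00"],M["m01"]/M["m00"]]),M["m00"]
def fit(p,kind,X0,r,z0,z1,rad=32):
    """xy of a upright cylinder of radius r from z0 to z1, from its silhouette"""
    m=blob(p,kind,proj(p,[X0[0],X0[1],(z0+z1)/2]),rad)
    if kind=="plat": m=cv2.morphologyEx(m,cv2.MORPH_OPEN,np.ones((7,7)))
    ys,xs=np.nonzero(m); P=np.c_[xs,ys]
    P=np.vstack([P+o for o in ([-.5,-.5],[.5,.5],[-.5,.5],[.5,-.5])])
    c,a=hull_c(P); t=np.linspace(0,2*np.pi,60)
    def mod(xy): return hull_c([proj(p,[xy[0]+r*np.cos(k),xy[1]+r*np.sin(k),z]) for z in (z0,z1) for k in t])
    s=least_squares(lambda xy:mod(xy)[0]-c,X0[:2],diff_step=1e-3); return s.x,a/mod(s.x)[1]
E
python3 - <<'E'
from h import *
ims=[]
for c in ("top","side"):
    p=imaging.read_camera(c)
    for k,X,r,a,b in (("red",(.485,-.242),.03,0,.036),("yel",(.633,-.233),.02,0,.018),("plat",(.535,.274),.037,.036,.036)):
        x,q=fit(p,k,X,r,a,b); print(c,k,x.round(4),round(q,3))
    u,v=((430,240) if c=="top" else (370,335))
    ims.append(cv2.resize(p["image"][v-65:v+65,u-65:u+65],(390,390),interpolation=cv2.INTER_CUBIC))
save({"image":np.hstack(ims)},"crop1.png")
E
```

```text
top red [ 0.4835 -0.2389] 1.053
top yel [ 0.633  -0.2314] 1.067
top plat [0.5336 0.273 ] 1.061
side red [ 0.484  -0.2412] 1.02
side yel [ 0.633  -0.2341] 0.987
side plat [0.5328 0.2639] 1.288
```

View pics/crop1.png

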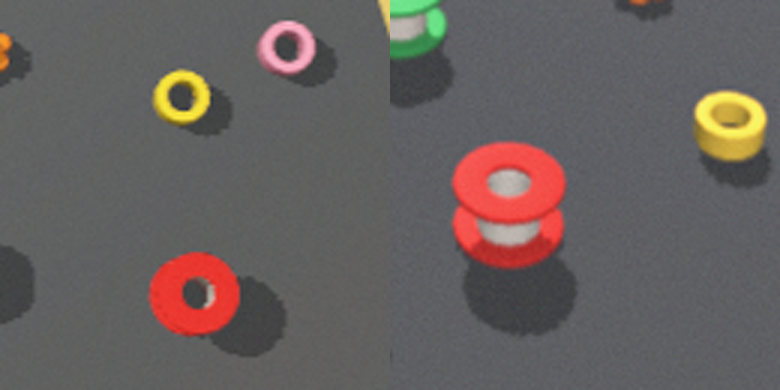

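The crop confirms both: the left panel shows the red spool at about (195,293) and the yellow ring at (182,97), with pink separate at (287,48). Side fits agree within about 2 mm. I'll move over the red spool with constant yaw.

```bash
cat > go.py <<'E'
import sys; from h import *
s=status.get_state(); print("shift mm",(rot(s["tcp_rot"]).T@(np.array([float(a) for a in sys.argv[1:4]])-s["position"])*1e3).round(1),"pos",np.round(s["position"],4),"t",s["time"],"F",np.round(s["ft_force"],1),"w",s["grip_width"])
E
python3 go.py .4838 -.240 .12
```

```text
shift mm [-540.  -632.4  111.3] pos [0.2701 0.5637 0.2313] t 0.6 F [ 0.1 -0.1  0.3] w 0.08545290215470373
```

Call:
apply_moves(commands=[[[-135,-158,0],[0,0,0]],[[-135,-158,0],[0,0,0]],[[-135,-158,0],[0,0,0]],[[-135,-158,0],[0,0,0]],[[-135,-158,0],[0,0,0]]], grip=1)

```text
time: 1.02
position: [0.3235, 0.3611, 0.2313]
tcp_rot: [0.0, 0.221, 0.975, 0.0]
ft_force: [1.5, 0.4, 0.4]
grip_width: 0.0856
grip_force: 0.0
```

Call:
apply_moves(commands=[[[-135,-158,0],[0,0,0]],[[-135,-158,0],[0,0,0]],[[-135,-158,0],[0,0,0]],[[-135,-158,0],[0,0,0]],[[-135,-158,0],[0,0,0]]])

```text
time: 1.43
position: [0.3771, 0.1601, 0.2315]
tcp_rot: [0.0, 0.221, 0.975, 0.0]
ft_force: [1.9, 0.8, 0.4]
grip_width: 0.0853
grip_force: 0.0
```

Call:
apply_moves(commands=[[[-135,-158,0],[0,0,0]],[[-135,-158,0],[0,0,0]],[[-135,-158,0],[0,0,0]],[[-135,-158,0],[0,0,0]],[[-135,-158,0],[0,0,0]]])

```text
time: 1.85
position: [0.4306, -0.0411, 0.2316]
tcp_rot: [0.0, 0.222, 0.975, 0.0]
ft_force: [1.4, 0.7, 0.1]
grip_width: 0.0856
grip_force: 0.0
```

```bash
python3 go.py .4838 -.240 .12
```

```text
shift mm [-133.9 -156.4  111.6] pos [ 0.4306 -0.0411  0.2316] t 1.85 F [1.4 0.7 0.1] w 0.08561853656023327
```

Call:
apply_moves(commands=[[[-34,-39,28],[0,0,0]],[[-60,-70,50],[0,0,0]],[[-100,-117,83],[0,0,0]],[[-134,-156,112],[0,0,0]],[[-134,-156,112],[0,0,0]]])

```text
time: 2.27
position: [0.4782, -0.2176, 0.1308]
tcp_rot: [0.0, 0.222, 0.975, -0.0]
ft_force: [1.4, 1.1, 0.2]
grip_width: 0.0855
grip_force: 0.0
```

Call:
apply_moves(commands=[[[0,0,0],[0,0,0]],[[0,0,0],[0,0,0]],[[0,0,0],[0,0,0]]])

```text
time: 2.52
position: [0.4777, -0.2153, 0.1317]
tcp_rot: [-0.0, 0.222, 0.975, 0.0]
ft_force: [-0.5, 0.7, -0.2]
grip_width: 0.0855
grip_force: 0.0
```

```bash
python3 go.py .4838 -.240 .006
python3 - <<'E'
from h import *
p=imaging.read_camera("side"); x,q=fit(p,"red",(.484,-.24),.03,0,.036); print(x,q)
u,v=345,310
save({"image":cv2.resize(p["image"][v-80:v+80,u-80:u+80],(480,480))},"a.png")
E
```

```text
shift mm [-16.2 -19.7 125.7] pos [ 0.4777 -0.2153  0.1317] t 2.5167 F [-0.5  0.7 -0.2] w 0.08551676939376184
[ 0.48407792 -0.24119561] 1.0181276161551605
```

View pics/a.png

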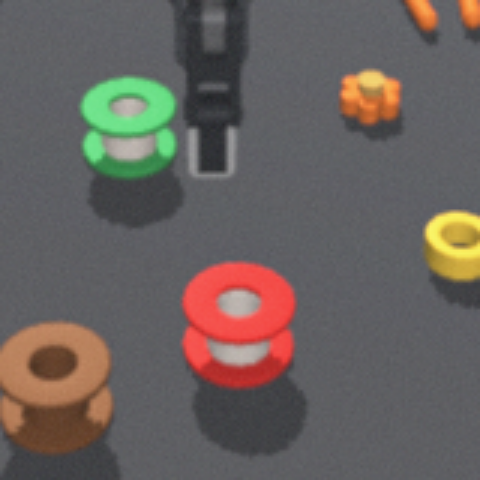

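The view shows the gripper at about (212,150) in the crop, above and behind the red spool at (240,320), with clearance all round. I'll align, then descend straight.

Call:
apply_moves(commands=[[[-16,-20,0],[0,0,0]],[[-16,-20,40],[0,0,0]],[[-16,-20,70],[0,0,0]],[[-16,-20,90],[0,0,0]],[[-16,-20,90],[0,0,0]]])

```text
time: 2.98
position: [0.4823, -0.2384, 0.0394]
tcp_rot: [-0.002, 0.221, 0.975, 0.001]
ft_force: [-1.3, 0.8, -0.3]
grip_width: 0.0852
grip_force: 0.0
```

Call:
apply_moves(commands=[[[0,0,15],[0,0,0]],[[0,0,30],[0,0,0]],[[0,0,35],[0,0,0]],[[0,0,35],[0,0,0]]])

```text
time: 3.32
position: [0.4839, -0.2399, 0.0073]
tcp_rot: [-0.0, 0.221, 0.975, 0.0]
ft_force: [-0.5, 0.2, 0.4]
grip_width: 0.0853
grip_force: 0.0
```

```bash
python3 go.py .4838 -.240 .006
```

```text
shift mm [ 0.  -0.2  1.3] pos [ 0.4839 -0.2399  0.0073] t 3.3167 F [-0.5  0.2  0.4] w 0.08532009024141327
```

Call:
apply_moves(commands=[[[0,0,1],[0,0,0]],[[0,0,1],[0,0,0]],[[0,0,1],[0,0,0]],[[0,0,1],[0,0,0]],[[0,0,1],[0,0,0]]], grip=0)

```text
time: 3.73
position: [0.4844, -0.2406, 0.0075]
tcp_rot: [0.001, 0.221, 0.975, -0.0]
ft_force: [-2.6, 4.1, 19.3]
grip_width: 0.0588
grip_force: 60.2
```

Call:
apply_moves(commands=[[[0,0,0],[0,0,0]],[[0,0,0],[0,0,0]],[[0,0,0],[0,0,0]],[[0,0,0],[0,0,0]],[[0,0,0],[0,0,0]]])

```text
time: 4.15
position: [0.4844, -0.2407, 0.0075]
tcp_rot: [0.001, 0.221, 0.975, -0.0]
ft_force: [-2.3, 3.3, 19.3]
grip_width: 0.0589
grip_force: 60.2
```

Call:
apply_moves(commands=[[[0,0,-15],[0,0,0]],[[0,0,-40],[0,0,0]],[[0,0,-75],[0,0,0]],[[0,0,-110],[0,0,0]],[[0,0,-145],[0,0,0]]])

```text
time: 4.57
position: [0.4835, -0.2403, 0.1532]
tcp_rot: [0.0, 0.222, 0.975, -0.0]
ft_force: [0.9, -1.3, -1.4]
grip_width: 0.0585
grip_force: 64.4
```

Call:
apply_moves(commands=[[[0,0,0],[0,0,0]],[[0,0,0],[0,0,0]],[[0,0,0],[0,0,0]]])

```text
time: 4.82
position: [0.4836, -0.2404, 0.1511]
tcp_rot: [0.0, 0.222, 0.975, -0.0]
ft_force: [0.5, -0.2, -0.5]
grip_width: 0.0588
grip_force: 64.4
```

```bash
python3 go.py .534 .273 .152
python3 - <<'E'
from h import *
s=status.get_state()["position"]
p=imaging.read_camera("side"); x,q=fit(p,"red",s,.03,s[2]-.006,s[2]+.03,45); print(x-s[:2],q)
u,v=np.int32(proj(p,s))
save({"image":cv2.resize(p["image"][v-80:v+80,u-80:u+80],(480,480))},"b.png")
E
```

```text
shift mm [176.4 484.7  -1.1] pos [ 0.4836 -0.2404  0.1511] t 4.8167 F [ 0.5 -0.2 -0.5] w 0.058844078775156766
[-0.00270638 -0.00462829] 0.9562903019465684
```

View pics/b.png

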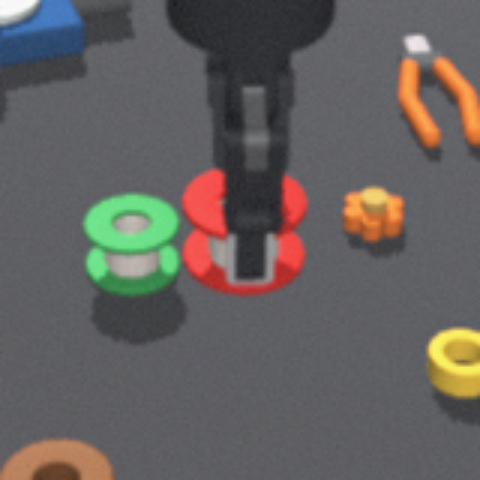

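The crop shows the red spool held upright and level between the fingers (centre about (245,230)), green untouched at (132,245). I'll carry it to the winder.

Call:
apply_moves(commands=[[[7,19,0],[0,0,0]],[[18,49,0],[0,0,0]],[[31,86,0],[0,0,0]],[[44,122,0],[0,0,0]],[[57,158,0],[0,0,0]]])

```text
time: 5.28
position: [0.4997, -0.0717, 0.1495]
tcp_rot: [-0.001, 0.222, 0.975, 0.0]
ft_force: [1.0, -0.6, -0.1]
grip_width: 0.0586
grip_force: 64.4
```

Call:
apply_moves(commands=[[[13,36,0],[0,0,0]],[[26,72,0],[0,0,0]],[[39,108,0],[0,0,0]],[[52,144,0],[0,0,0]],[[65,180,0],[0,0,0]]])

```text
time: 5.7
position: [0.5188, 0.1189, 0.1495]
tcp_rot: [-0.001, 0.222, 0.975, -0.0]
ft_force: [1.8, -0.7, -0.3]
grip_width: 0.0588
grip_force: 64.4
```

Call:
apply_moves(commands=[[[13,36,0],[0,0,0]],[[25,68,0],[0,0,0]],[[34,94,0],[0,0,0]],[[41,110,0],[0,0,0]],[[43,118,0],[0,0,0]]])

```text
time: 6.12
position: [0.531, 0.2442, 0.1493]
tcp_rot: [-0.001, 0.221, 0.975, -0.0]
ft_force: [-0.2, 0.5, -0.5]
grip_width: 0.0588
grip_force: 64.4
```

```bash
python3 go.py .534 .273 .152
```

```text
shift mm [ 9.7 27.2 -2.7] pos [0.531  0.2442 0.1493] t 6.1167 F [-0.2  0.5 -0.5] w 0.0588089136085616
```

Run:
```python
import cv2,numpy as np
a=cv2.imread("pics/top0.png")[220:270,172:222]; b=cv2.imread("pics/side0.png")[160:210,236:286]
cv2.imwrite("pics/c.png",np.hstack([cv2.resize(i,(400,400),interpolation=cv2.INTER_NEAREST) for i in (a,b)]))
```

```text
(no output)
```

View pics/c.png

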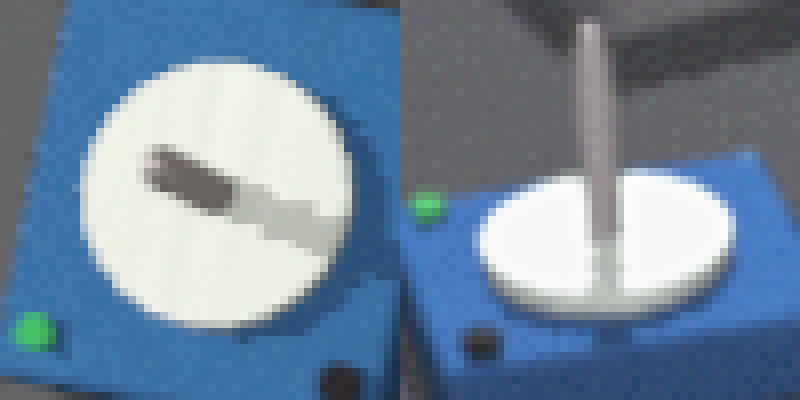

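```bash
python3 - <<'E'
from h import *
p=imaging.read_camera("top"); print(ray(p,(198.5,243.6),.036),ray(p,(190.6,240),.102))
p=imaging.read_camera("side"); print(ray(p,(261.4,188.9),.036),ray(p,(259.2,162.2),.102))
E
python3 go.py .534 .272 .152
```

```text
[0.53389044 0.27318321 0.036     ] [0.53369161 0.27263567 0.102     ]
[0.53392904 0.26663049 0.036     ] [0.53597304 0.27240476 0.102     ]
shift mm [10.4 27.5 -2.4] pos [0.5316 0.2427 0.1496] t 6.2167 F [ 1.3 -0.7  0.1] w 0.05894255295554817
```

Call:
apply_moves(commands=[[[5,14,0],[0,0,0]],[[9,25,0],[0,0,0]],[[10,27,0],[0,0,0]],[[10,27,0],[0,0,0]],[[10,27,0],[0,0,0]]])

```text
time: 6.63
position: [0.5346, 0.2703, 0.1506]
tcp_rot: [-0.0, 0.222, 0.975, -0.0]
ft_force: [-1.2, -0.8, -1.2]
grip_width: 0.0589
grip_force: 64.4
```

```bash
python3 go.py .534 .272 .0445
python3 - <<'E'
from h import *
s=status.get_state()["position"]; ims=[]
for c in ("top","side"):
    p=imaging.read_camera(c); x,q=fit(p,"red",s,.03,s[2]-.0075,s[2]+.0285,45); print(c,x-s[:2],q)
    u,v=np.int32(proj(p,s)); ims.append(cv2.resize(p["image"][v-40:v+40,u-40:u+40],(400,400),interpolation=cv2.INTER_CUBIC))
save({"image":np.hstack(ims)},"d.png")
E
```

```text
shift mm [  1.3   1.4 106.1] pos [0.5346 0.2703 0.1506] t 6.6333 F [-1.2 -0.8 -1.2] w 0.05891736461406301
top [ 0.01477517 -0.01531435] 0.1538240347091061
side [-0.01326827 -0.04006802] 0.38818548640292777
```

View pics/d.png

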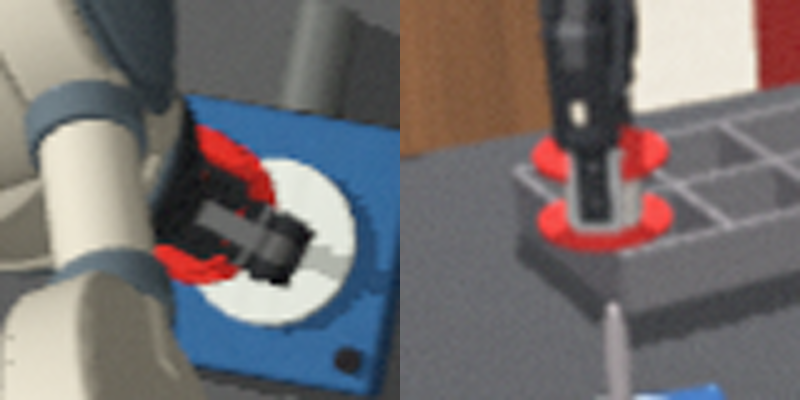

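The side panel shows the spool level (flange centres (600,155) and (606,215)) with the spindle tip at (613,305), in line allowing for perspective. The top panel is occluded by the arm. I'll lower in steps, watching the force.

Call:
apply_moves(commands=[[[1,1,10],[0,0,0]],[[1,1,22],[0,0,0]],[[1,1,34],[0,0,0]],[[1,1,44],[0,0,0]],[[1,1,52],[0,0,0]]])

```text
time: 7.15
position: [0.5338, 0.2717, 0.0973]
tcp_rot: [-0.0, 0.222, 0.975, -0.0]
ft_force: [0.2, 0.1, -0.2]
grip_width: 0.0589
grip_force: 64.4
```

Call:
apply_moves(commands=[[[0,0,8],[0,0,0]],[[0,0,16],[0,0,0]],[[0,0,24],[0,0,0]],[[0,0,30],[0,0,0]],[[0,0,34],[0,0,0]]])

```text
time: 7.57
position: [0.534, 0.272, 0.0639]
tcp_rot: [-0.0, 0.222, 0.975, -0.0]
ft_force: [-0.2, -0.5, -0.6]
grip_width: 0.0588
grip_force: 64.4
```

```bash
python3 go.py .534 .272 .0435
```

```text
shift mm [ 0.   0.  20.4] pos [0.534  0.272  0.0639] t 7.5667 F [-0.2 -0.5 -0.6] w 0.05876195830680385
```

Call:
apply_moves(commands=[[[0,0,5],[0,0,0]],[[0,0,10],[0,0,0]],[[0,0,14],[0,0,0]],[[0,0,17],[0,0,0]],[[0,0,17],[0,0,0]]])

```text
time: 7.98
position: [0.5339, 0.2719, 0.0471]
tcp_rot: [-0.0, 0.222, 0.975, -0.0]
ft_force: [0.1, -1.1, -0.1]
grip_width: 0.0591
grip_force: 64.4
```

Call:
apply_moves(commands=[[[0,0,1],[0,0,0]],[[0,0,2],[0,0,0]],[[0,0,3],[0,0,0]],[[0,0,3],[0,0,0]]])

```text
time: 8.32
position: [0.5342, 0.2721, 0.0447]
tcp_rot: [-0.0, 0.222, 0.975, -0.0]
ft_force: [-0.4, 0.2, 0.0]
grip_width: 0.0587
grip_force: 64.4
```

Call:
apply_moves(commands=[[[0,0,1],[0,0,0]],[[0,0,1],[0,0,0]],[[0,0,2],[0,0,0]],[[0,0,2],[0,0,0]]])

```text
time: 8.65
position: [0.5342, 0.2721, 0.0436]
tcp_rot: [0.0, 0.222, 0.975, 0.0]
ft_force: [-3.3, -1.9, 15.6]
grip_width: 0.059
grip_force: 65.9
```

Contact is at the expected height (15 N), so the spool is seated. I'll open and wait, then rise straight.

Call:
apply_moves(commands=[[[0,0,-1],[0,0,0]],[[0,0,-1],[0,0,0]],[[0,0,-1],[0,0,0]],[[0,0,-1],[0,0,0]],[[0,0,-1],[0,0,0]]], grip=1)

```text
time: 9.07
position: [0.5341, 0.272, 0.0436]
tcp_rot: [-0.0, 0.222, 0.975, -0.0]
ft_force: [0.2, -0.8, 0.2]
grip_width: 0.0855
grip_force: 0.0
```

Call:
apply_moves(commands=[[[0,0,0],[0,0,0]],[[0,0,0],[0,0,0]],[[0,0,0],[0,0,0]],[[0,0,0],[0,0,0]],[[0,0,0],[0,0,0]]])

```text
time: 9.48
position: [0.5342, 0.2721, 0.0437]
tcp_rot: [0.0, 0.222, 0.975, 0.0]
ft_force: [0.3, 0.1, 0.1]
grip_width: 0.0854
grip_force: 0.0
```

Call:
apply_moves(commands=[[[0,0,-15],[0,0,0]],[[0,0,-35],[0,0,0]],[[0,0,-65],[0,0,0]],[[0,0,-100],[0,0,0]],[[0,0,-130],[0,0,0]]])

```text
time: 9.9
position: [0.5341, 0.272, 0.1756]
tcp_rot: [0.0, 0.222, 0.975, 0.0]
ft_force: [0.3, -0.5, -0.6]
grip_width: 0.0852
grip_force: 0.0
```

```bash
python3 go.py .633 -.2335 .16
python3 - <<'E'
from h import *
p=imaging.read_camera("side"); print(fit(p,"red",(.534,.272),.03,.036,.072,22))
E
```

```text
shift mm [-307.7 -413.1   15.5] pos [0.5341 0.272  0.1756] t 9.9 F [ 0.3 -0.5 -0.6] w 0.08517778375777352
(array([0.54369574, 0.29997237]), 0.5185765346809768)
```

Call:
apply_moves(commands=[[[-15,-20,0],[0,0,0]],[[-36,-48,0],[0,0,0]],[[-60,-80,0],[0,0,0]],[[-84,-112,0],[0,0,0]],[[-108,-145,0],[0,0,0]]])

```text
time: 10.37
position: [0.569, 0.0931, 0.1738]
tcp_rot: [0.0, 0.221, 0.975, 0.0]
ft_force: [1.7, 0.1, 0.4]
grip_width: 0.0855
grip_force: 0.0
```

Call:
apply_moves(commands=[[[-24,-32,0],[0,0,0]],[[-48,-64,0],[0,0,0]],[[-72,-96,0],[0,0,0]],[[-96,-129,0],[0,0,0]],[[-115,-155,0],[0,0,0]]])

```text
time: 10.78
position: [0.6059, -0.0979, 0.1737]
tcp_rot: [0.0, 0.222, 0.975, -0.0]
ft_force: [1.9, -0.2, -0.2]
grip_width: 0.0851
grip_force: 0.0
```

```bash
python3 go.py .633 -.2335 .1
python3 - <<'E'
from h import *
q=[]
for c in ("top","side"):
    p=imaging.read_camera(c); print(c,fit(p,"yel",(.633,-.2325),.02,0,.018)); print(fit(p,"red",(.534,.272),.03,.036,.072,30))
    u,v=np.int32(proj(p,[.534,.272,.06])); q.append(cv2.resize(p["image"][v-35:v+35,u-35:u+35],(400,400),interpolation=cv2.INTER_CUBIC))
save({"image":np.hstack(q)},"e.png")
E
```

```text
shift mm [ -83.1 -110.5   73.8] pos [ 0.6059 -0.0979  0.1737] t 10.7833 F [ 1.9 -0.2 -0.2] w 0.08513894621210515
top (array([ 0.63147971, -0.2169131 ]), 0.27672038496630796)
(array([0.53283374, 0.27335189]), 0.9949098622385936)
side (array([ 0.63303635, -0.23408427]), 0.9950033413923866)
(array([0.54417783, 0.30091039]), 0.5051723349501217)
```

View pics/e.png

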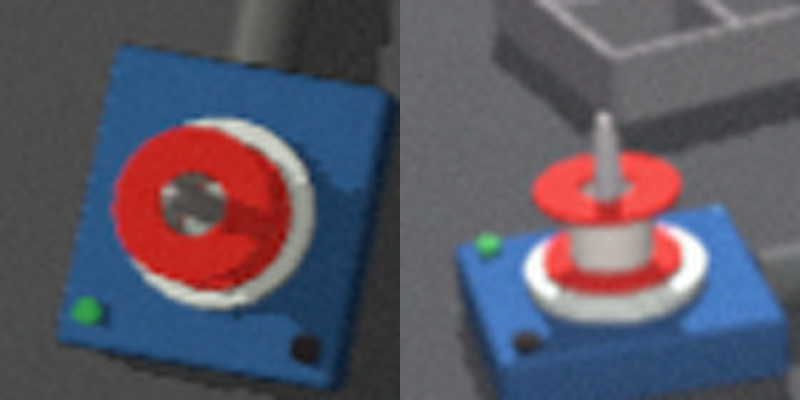

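The red spool sits flat on the platen around the spindle: top panel, flange centre about (203,207) with the spindle in the bore; side panel, spindle at (605,150) central in the bore. Now the spacer at (0.633, -0.2335).

Call:
apply_moves(commands=[[[-24,-32,12],[0,0,0]],[[-46,-61,30],[0,0,0]],[[-68,-90,50],[0,0,0]],[[-83,-110,65],[0,0,0]],[[-83,-110,74],[0,0,0]]])

```text
time: 11.3
position: [0.633, -0.2342, 0.0976]
tcp_rot: [-0.0, 0.223, 0.975, -0.0]
ft_force: [-1.0, -0.2, 0.9]
grip_width: 0.0855
grip_force: 0.0
```

```bash
python3 go.py .633 -.2335 .003
```

```text
shift mm [ 0.3  0.7 94.6] pos [ 0.633  -0.2342  0.0976] t 11.3 F [-1.  -0.2  0.9] w 0.08553467743756482
```

Call:
apply_moves(commands=[[[0,0,20],[0,0,0]],[[0,0,45],[0,0,0]],[[0,0,65],[0,0,0]],[[0,0,80],[0,0,0]],[[0,0,86],[0,0,0]]])

```text
time: 11.72
position: [0.6318, -0.2287, 0.0113]
tcp_rot: [-0.002, 0.221, 0.975, 0.0]
ft_force: [-0.4, -0.3, -0.9]
grip_width: 0.0857
grip_force: 0.0
```

Call:
apply_moves(commands=[[[0,0,4],[0,0,0]],[[0,0,8],[0,0,0]],[[0,0,8],[0,0,0]]])

```text
time: 11.97
position: [0.6332, -0.2298, 0.0059]
tcp_rot: [0.0, 0.221, 0.975, -0.0]
ft_force: [0.1, -0.0, -1.4]
grip_width: 0.0854
grip_force: 0.0
```

```bash
python3 go.py .633 -.2335 .003
```

```text
shift mm [-1.5 -3.5  2.9] pos [ 0.6332 -0.2298  0.0059] t 11.9667 F [ 0.1 -0.  -1.4] w 0.08544153402235966
```

Call:
apply_moves(commands=[[[-1,-3,3],[0,0,0]],[[-1,-3,3],[0,0,0]],[[-1,-3,3],[0,0,0]]])

```text
time: 12.22
position: [0.6328, -0.2334, 0.0032]
tcp_rot: [0.0, 0.222, 0.975, -0.0]
ft_force: [-0.6, -0.2, 0.2]
grip_width: 0.0852
grip_force: 0.0
```

Call:
apply_moves(commands=[[[0,0,0],[0,0,0]],[[0,0,0],[0,0,0]],[[0,0,0],[0,0,0]],[[0,0,0],[0,0,0]],[[0,0,0],[0,0,0]]], grip=0)

```text
time: 12.63
position: [0.6327, -0.2331, 0.0033]
tcp_rot: [0.0, 0.221, 0.975, -0.0]
ft_force: [-2.9, 0.9, 8.2]
grip_width: 0.0374
grip_force: 59.5
```

Call:
apply_moves(commands=[[[0,0,0],[0,0,0]],[[0,0,0],[0,0,0]],[[0,0,0],[0,0,0]],[[0,0,0],[0,0,0]],[[0,0,0],[0,0,0]]])

```text
time: 13.05
position: [0.6327, -0.2331, 0.0033]
tcp_rot: [0.0, 0.221, 0.975, -0.0]
ft_force: [-2.0, 0.8, 9.0]
grip_width: 0.0372
grip_force: 59.6
```

Call:
apply_moves(commands=[[[0,0,-15],[0,0,0]],[[0,0,-40],[0,0,0]],[[0,0,-75],[0,0,0]],[[0,0,-110],[0,0,0]],[[0,0,-145],[0,0,0]]])

```text
time: 13.47
position: [0.6323, -0.2328, 0.1492]
tcp_rot: [-0.0, 0.222, 0.975, 0.0]
ft_force: [0.8, -1.7, 0.3]
grip_width: 0.0376
grip_force: 60.4
```

Call:
apply_moves(commands=[[[0,0,-10],[0,0,0]],[[0,0,-18],[0,0,0]],[[0,0,-20],[0,0,0]]])

```text
time: 13.72
position: [0.6329, -0.2331, 0.1687]
tcp_rot: [0.001, 0.222, 0.975, -0.0]
ft_force: [0.8, 1.1, 0.5]
grip_width: 0.0377
grip_force: 60.5
```

```bash
python3 go.py .534 .272 .166
python3 - <<'E'
from h import *
s=status.get_state()["position"]
p=imaging.read_camera("side"); x,q=fit(p,"yel",s,.02,s[2]-.003,s[2]+.015,45); print(x-s[:2],q)
u,v=np.int32(proj(p,s))
save({"image":cv2.resize(p["image"][v-50:v+50,u-50:u+50],(500,500),interpolation=cv2.INTER_CUBIC)},"f.png")
E
```

```text
shift mm [307.4 412.9   2.3] pos [ 0.6329 -0.2331  0.1687] t 13.7167 F [0.8 1.1 0.5] w 0.03765198644968466
[-0.00980291  0.00513355] 0.3540743939805156
```

View pics/f.png

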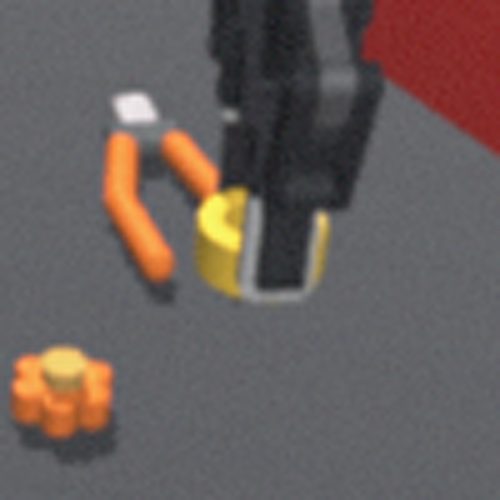

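The crop shows the ring held level and centred between the fingers (x 197–328; the near finger at 280 matches perspective). I'll carry it to the spindle.

Call:
apply_moves(commands=[[[12,16,0],[0,0,0]],[[30,40,0],[0,0,0]],[[54,72,0],[0,0,0]],[[78,104,0],[0,0,0]],[[102,137,0],[0,0,0]]])

```text
time: 14.18
position: [0.5982, -0.064, 0.1657]
tcp_rot: [-0.002, 0.222, 0.975, -0.0]
ft_force: [1.2, 0.0, 0.4]
grip_width: 0.0376
grip_force: 60.5
```

Call:
apply_moves(commands=[[[24,32,0],[0,0,0]],[[48,64,0],[0,0,0]],[[72,96,0],[0,0,0]],[[96,129,0],[0,0,0]],[[115,155,0],[0,0,0]]])

```text
time: 14.6
position: [0.5612, 0.1265, 0.166]
tcp_rot: [-0.002, 0.221, 0.975, -0.0]
ft_force: [1.7, 0.1, -0.6]
grip_width: 0.0373
grip_force: 60.5
```

Call:
apply_moves(commands=[[[22,30,0],[0,0,0]],[[42,56,0],[0,0,0]],[[58,78,0],[0,0,0]],[[68,92,0],[0,0,0]],[[74,100,0],[0,0,0]]])

```text
time: 15.02
position: [0.5381, 0.248, 0.1659]
tcp_rot: [-0.001, 0.221, 0.975, -0.001]
ft_force: [-0.2, 0.4, -0.0]
grip_width: 0.0373
grip_force: 60.5
```

```bash
python3 go.py .534 .272 .166
```

```text
shift mm [14.  19.9 -0.1] pos [0.5381 0.248  0.1659] t 15.0167 F [-0.2  0.4 -0. ] w 0.03728821586716224
```

Call:
apply_moves(commands=[[[8,11,0],[0,0,0]],[[14,19,0],[0,0,0]],[[14,19,0],[0,0,0]],[[14,19,0],[0,0,0]],[[14,19,0],[0,0,0]]])

```text
time: 15.43
position: [0.5353, 0.2686, 0.1676]
tcp_rot: [-0.0, 0.222, 0.975, -0.0]
ft_force: [0.7, -0.9, -1.0]
grip_width: 0.0373
grip_force: 60.5
```

```bash
python3 go.py .534 .272 .0753
```

```text
shift mm [ 2.6  2.5 92.3] pos [0.5353 0.2686 0.1676] t 15.4333 F [ 0.7 -0.9 -1. ] w 0.03733019437234725
```

Call:
apply_moves(commands=[[[2,2,10],[0,0,0]],[[2,2,22],[0,0,0]],[[2,2,34],[0,0,0]],[[2,2,44],[0,0,0]],[[2,2,50],[0,0,0]]])

```text
time: 15.85
position: [0.5337, 0.2714, 0.1161]
tcp_rot: [-0.001, 0.222, 0.975, -0.0]
ft_force: [-0.2, 0.1, -0.2]
grip_width: 0.0374
grip_force: 60.5
```

```bash
python3 go.py .534 .272 .0753
```

```text
shift mm [-0.1  0.7 40.8] pos [0.5337 0.2714 0.1161] t 15.85 F [-0.2  0.1 -0.2] w 0.03742284046245205
```

Call:
apply_moves(commands=[[[0,0,7],[0,0,0]],[[0,0,14],[0,0,0]],[[0,0,21],[0,0,0]],[[0,0,27],[0,0,0]],[[0,0,31],[0,0,0]]])

```text
time: 16.27
position: [0.5341, 0.272, 0.086]
tcp_rot: [-0.0, 0.222, 0.975, -0.0]
ft_force: [0.6, 0.5, -1.3]
grip_width: 0.0372
grip_force: 60.5
```

Call:
apply_moves(commands=[[[0,0,2],[0,0,0]],[[0,0,4],[0,0,0]],[[0,0,6],[0,0,0]],[[0,0,7],[0,0,0]],[[0,0,7],[0,0,0]]])

```text
time: 16.68
position: [0.5342, 0.2721, 0.0797]
tcp_rot: [-0.0, 0.222, 0.975, -0.0]
ft_force: [-0.3, 0.5, 0.4]
grip_width: 0.0372
grip_force: 60.5
```

```bash
python3 go.py .534 .272 .0753
```

```text
shift mm [ 0.1 -0.1  4.4] pos [0.5342 0.2721 0.0797] t 16.6833 F [-0.3  0.5  0.4] w 0.03717527422616172
```

Call:
apply_moves(commands=[[[0,0,1],[0,0,0]],[[0,0,2],[0,0,0]],[[0,0,3],[0,0,0]],[[0,0,3],[0,0,0]]])

```text
time: 17.02
position: [0.5341, 0.272, 0.0766]
tcp_rot: [-0.0, 0.222, 0.975, -0.0]
ft_force: [-0.1, 0.4, -0.3]
grip_width: 0.0374
grip_force: 60.5
```

Call:
apply_moves(commands=[[[0,0,1],[0,0,0]],[[0,0,1],[0,0,0]],[[0,0,2],[0,0,0]],[[0,0,2],[0,0,0]]])

```text
time: 17.35
position: [0.5343, 0.2721, 0.0754]
tcp_rot: [0.0, 0.222, 0.975, 0.0]
ft_force: [-2.7, -1.7, 11.2]
grip_width: 0.0374
grip_force: 61.5
```

Contact is at the expected height. Release and retreat.

Call:
apply_moves(commands=[[[0,0,-1],[0,0,0]],[[0,0,-1],[0,0,0]],[[0,0,-1],[0,0,0]],[[0,0,-1],[0,0,0]],[[0,0,-1],[0,0,0]]], grip=1)

```text
time: 17.77
position: [0.5342, 0.2721, 0.0756]
tcp_rot: [-0.0, 0.222, 0.975, -0.0]
ft_force: [-0.4, -1.0, 0.1]
grip_width: 0.0853
grip_force: 0.0
```

Call:
apply_moves(commands=[[[0,0,0],[0,0,0]],[[0,0,0],[0,0,0]],[[0,0,0],[0,0,0]],[[0,0,0],[0,0,0]],[[0,0,0],[0,0,0]]])

```text
time: 18.18
position: [0.5342, 0.272, 0.0757]
tcp_rot: [-0.0, 0.222, 0.975, -0.0]
ft_force: [-0.3, 0.1, 0.1]
grip_width: 0.0852
grip_force: 0.0
```

Call:
apply_moves(commands=[[[0,0,-15],[0,0,0]],[[0,0,-35],[0,0,0]],[[0,0,-65],[0,0,0]],[[0,0,-95],[0,0,0]],[[0,0,-120],[0,0,0]]])

```text
time: 18.6
position: [0.5343, 0.2721, 0.1977]
tcp_rot: [0.0, 0.222, 0.975, 0.0]
ft_force: [-0.1, 0.1, 0.3]
grip_width: 0.0853
grip_force: 0.0
```

Call:
apply_moves(commands=[[[0,-30,0],[0,0,0]],[[0,-70,0],[0,0,0]],[[0,-110,0],[0,0,0]],[[0,-140,0],[0,0,0]],[[0,-150,0],[0,0,0]]])

```text
time: 19.02
position: [0.467, 0.1339, 0.1958]
tcp_rot: [-0.001, 0.222, 0.975, -0.001]
ft_force: [1.2, 1.0, 0.3]
grip_width: 0.0851
grip_force: 0.0
```

Run:
```python
from h import *
q=[]
for c in ("top","side"):
    p=imaging.read_camera(c); print(c,fit(p,"yel",(.534,.272),.02,.072,.09,20))
    u,v=np.int32(proj(p,[.534,.272,.07])); q.append(cv2.resize(p["image"][v-35:v+35,u-35:u+35],(400,400),interpolation=cv2.INTER_CUBIC))
    print([np.round(d["at"],3) for d in imaging.pinpoint(p,"green_spool_mid")])
save({"image":np.hstack(q)},"g.png")
```

```text
Traceback (most recent call last):
  File "h.py", line 26, in fit
    m=blob(p,kind,proj(p,[X0[0],X0[1],(z0+z1)/2]),rad)
  File "h.py", line 20, in blob
    m=(l==1+np.argmax(st[1:,4])).astype(np.uint8)
            ~~~~~~~~~^^^^^^^^^^
ValueError: attempt to get argmax of an empty sequence
```

Run:
```python
from h import *
p=imaging.read_camera("side"); print(fit(p,"yel",(.534,.272),.02,.072,.09,22))
print([np.round(d["at"],3) for d in imaging.pinpoint(p,"green_spool_mid")],[np.round(d["at"],3) for d in imaging.pinpoint(p,"spacer_mid")])
u,v=np.int32(proj(p,[.534,.272,.07]))
save({"image":cv2.resize(p["image"][v-40:v+40,u-40:u+40],(480,480),interpolation=cv2.INTER_CUBIC)},"g.png")
```

```text
(array([0.53466917, 0.27061586]), 0.9317622485951638)
[array([ 0.507, -0.052,  0.019])] [array([0.536, 0.273, 0.08 ]), array([ 0.671, -0.309,  0.008])]
```

View pics/g.png

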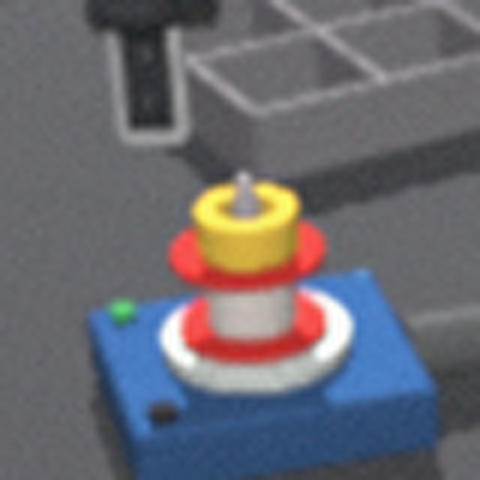

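The yellow ring lies flat on the red spool (ring centre about (246,225), spindle tip (245,180)). The gripper is clear and green has not moved.

```bash
python3 -c "
from cell import job; print(job.sign_off())"
```

```text
the job is handed in; nothing more can be done
None
```

The red spool sits flat on the platen with the yellow spacer flat on top of it around the spindle, both released; the green spool was left where it was, and the job is handed in (no verdict was shown).

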